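# Put up the counter shelf and stock it

## Task

Put the grey shelf bracket up on the slotted upright: hook its two claws into the two top slots and press it down until it is fully home and the spring catch pin has popped out over its back plate. Then stand the little jar upright on the open front part of the shelf, setting it down gently, and let go; leave the bowl, the bottle and the egg tray where they are and do not tip the jar over.

Things in the scene. Friction and masses are not known exactly. Their poses are not given: they have to be found in the camera images.
- upright: Fixed dark steel upright, 44 mm wide, 300 mm high, on a wooden foot 12 mm thick and 140 mm wide reaching 40 mm in front of the face and 120 mm behind. Origin: on the counter under the middle of the slotted front face; x points straight out of the face, y along it, z up. The face plate is 5 mm thick (x -5 to 0), with 30 mm of hollow behind it.
- top_slot (a point): Middle of the topmost slot's bottom edge, on the face, 208 mm above the counter. Four through slots on the face's centre line, each 10 mm wide and 32 mm high, 50 mm apart (bottom edges at 58, 108, 158, 208 mm). The two top ones are to be used.
- seat (a point): Point on the upright's face centre line 130 mm above the counter, axes as the upright's: where the bracket's origin lies, with the same axes, when the bracket is fully home in the two top slots.
- catch (a joint): Spring catch: round steel pin 14 mm across, on the face's centre line, standing 7 mm out at 0. Value: how far it is pushed in (m, to 0.009); 1.5 N to start, 4 N to be flush (0.007). The back plate pushes it in while the bracket is hooked but high; once the bracket is fully home the pin springs out 2 mm above the plate's top edge and reads 0.
- catch_point (a point): Where the catch pin's axis crosses the upright's face, 257 mm above the counter.
- bracket: Loose grey steel shelf bracket, 0.3 to 0.6 kg, standing the way up it is used. Origin: middle of the bottom edge of its back plate's rear face; x runs from the claws out along the shelf, z up. Back plate: x 0 to 5, 44 mm wide, z 0 to 118. Shelf plate: x 0 to 178, 70 mm wide, z 0 to 4, with 3 mm thick rims up to z 10 (sides) and z 12 (front).
- rib_grip (a point): Grip point in the bracket's upright rib, 75 mm in front of the rear face, 62 mm above the underside; axes as the bracket's. The rib stands on the bracket's centre line, 10 mm thick in y, x 4 to 100, z 4 to 85: grip it from above.
- top_claw (a point): Underside of the upper claw's neck where it meets the rear face, 78 mm above the bracket's underside. Two claws on the centre line, 50 mm apart, 6 mm thick, reaching 13 mm behind the rear face; necks 10 mm high (z 28 to 38, 78 to 88). Each ends in a lip pointing 12 mm down from its neck, 6.5 mm behind the rear face (8.5 mm at its lower half).
- hook_in (a point): Point on the face 17 mm above the seat point, axes as the upright's: where the bracket's origin should come as the claws are pushed straight in (12 to 22 mm above the seat fits; the claw is 22 mm high, the slot 32). Then press down 17 mm until the necks rest on the slots' bottom edges; some 15 N is plenty.
- shelf_spot (a point): Middle of the open front part of the shelf, on the top of the shelf plate, 140 mm in front of the rear face; the jar's foot goes here. Free space: x 100 to 175, y -32 to 32 in the bracket's frame.
- jar: Little closed brown glass jar with a steel cap, 48 mm in diameter, 70 mm high, 0.13 to 0.25 kg, standing on the counter. Origin: centre of its underside; z up.
- bowl: Bystander: white plastic bowl, 100 mm across, 45 mm high. Origin: centre of its underside.
- bottle: Bystander: green glass bottle, 60 mm in diameter, 190 mm high. Origin: centre of its underside.
- egg_tray: Bystander: cardboard egg tray with eggs, 155 x 106 mm, 79 mm high. Origin: centre of its underside.
Mind the look-alikes: they are no part of the job. Several things look just like the jar: the one meant starts farthest from the robot's base. Several things look just like the bracket: the one meant starts farthest to the robot's left.

How it is judged:
On the way, in this order (a step that is already met when the one before it is completed fails the run):
1. the bracket is home in the two top slots and the catch pin is out over its back plate (x of bracket in the frame of seat between -0.004 and 0.004 m and y of bracket in the frame of seat between -0.006 and 0.006 m and z of bracket in the frame of seat between -0.004 and 0.004 m and angle between bracket's own z axis and vertical below 0.1 rad and angle between the x axis of bracket and the x axis of upright, either way round below 0.08 rad and value of joint catch below 0.002 m), for 0.2 s.
2. the jar stands on the front part of the shelf (x of jar in the frame of bracket between 0.118 and 0.156 m and y of jar in the frame of bracket between -0.014 and 0.014 m and z of jar in the frame of shelf_spot between -0.004 and 0.004 m and angle between jar's own z axis and vertical below 0.12 rad), for 0.2 s.
At the end, for the whole second after the job is handed in: Bracket origin within 4 mm (out), 6 mm (sideways), 4 mm (height) of the seat, upright within 0.1 and square within 0.08 rad, catch in < 2 mm; jar upright within 0.12 rad, foot on the shelf plate (4 mm), centre 118 to 156 mm from the bracket's rear face, within 14 mm of its centre line; both at rest (all of step 1 and all of step 2 and linear speed of each of jar, bracket below 0.02 m/s); the robot touches nothing.
It fails at once if the bowl, the bottle or the egg tray is moved more than 30 mm (distance of any of bowl, bottle, egg_tray from where it was at the start of the episode above 0.03 m).
It fails at once if the jar is tipped by more than 0.6 rad (angle between jar's own z axis and vertical above 0.6 rad).
It fails at once if the jar is slammed on the shelf (more than 50 N between them) (contact force between jar and bracket above 50 N).
It fails at once if the jar is dropped (free of the fingers and faster than 0.5 m/s, a fall of over 13 mm) (contact force between the fingers and jar below 0.05 N and linear speed of jar above 0.5 m/s).
It also fails if it takes over 61 s, if anything falls off the work surface, if the arm or the gripper's body presses on something with over 40 N, if the wrist force passes 120 N, or if a joint passes its speed limit or range.

## Robot

A 6-joint arm with a two-finger parallel gripper is mounted at the origin on the work surface. World frame = base frame: x ahead of the robot, y to its left, z up, the work surface at z = 0. Lengths are in m, angles in rad, forces in N, time in s.
With the tool pointing down it reaches from about 0.275 to 0.75 m from the base axis. Payload 10.2 kg.
Tool frame: the origin (TCP) lies at the very end of the fingers, on their centre line; the grasp point (between the pads) lies 19 mm behind it (hold_point_z is the distance from the TCP to the grasp point, in m); z points along the fingers, y is the direction in which the jaws open and shut (so a half turn about z gives the same grasp; the last joint's range is limited). The gripper opens to 85 mm and grips with 20 to 120 N. Pads are 22 mm wide; open, the fingers measure 114 mm over their backs; the gripper's body (76 mm by 85 mm) begins 54 mm behind the grasp point. The pads swing forward as they close: fully open they stand 13 mm farther back than shut.
Start: joints at [-1.517, 0.313, 1.498, -0, 1.331, -0.223], TCP at [0.143, -0.505, 0.231] pointing down, gripper open.
Joint ranges: [-2.94, 2.94], [-0.97, 2.17], [0.19, 2.56], [-1.23, 4.37], [0.02, 3.11], [-2.88, 2.88]. Speed limits (rad/s): [2.39, 2.39, 3.01, 3.14, 3.14, 3.14].

## Interface

Orientations are given as [roll, pitch, yaw] about the fixed x, y, z axes, in that order (R = Rz(yaw) Ry(pitch) Rx(roll)).
In Python, from station import * gives the robot as it stands.
- The arm moves only by the tool drive_tool, never from a script. Its argument "rows" is a list that holds one entry, the list of rows, each a list of 7 numbers: the shift along the tool's x, y, z in units of 25 mm (1.0 is 25 mm), then the turn, a rotation vector about the tool's x, y, z in rad, then the finger opening in mm, from 0 to 85.4. A call has 1 to 20 rows; each row is the pose to reach, as a shift and turn from the pose commanded when the call began, along the tool's axes at that moment; what a row does not reach only later rows make up. A row lasts 1/8 s, in which the tool goes at most 62.5 mm and 10.7 degrees, less where a joint would pass 70% of its speed; a pose out of reach is approached as far as the arm can. A call with a gripper value outside its range is refused whole. The fingers move at their own pace and stop on an object; "grip_force" is the grip in N (left out, the last holds). Time passes only in rows, so rows that repeat a pose let the fingers close. It gives the time, the measured TCP pose, the force and the opening at its end, in the units of the state.
- observe(): the state, without advancing time (a new reading comes with each control period).
- get_image(name): name is "scene" or "top" or "wrist"; returns the picture (480x640x3 uint8, red, green, blue); there is no depth.
- camera_info(name): a dict with "camera_matrix" (3x3 intrinsics, pixels), "camera_from_world" (4x4, takes a point from world to camera coordinates). Camera axes: x right, y down, z forward; pixel columns grow to the right and rows downward; lengths in m; the calibration is good to about 2 mm. The wrist camera is an equidistant fisheye: a pixel r from the principal point sees the ray r / f radians off the axis. A picture is of the moment at which its call begins: read the wrist's pose just before it. camera_info takes no time and is no camera call; for the wrist camera it gives the pose at the moment of the call.
- job_done(): hands the job in, once; it reports no verdict.
The state is a dict: "t": time; "joints": joint angles; "qd": joint speeds; "effort": joint torques, N m; "tcp_pos": TCP position; "orientation": TCP orientation; "ft_force": force on the tool from outside, world axes, zero at the start; "moment": the same for the moment, N m; "grip_width": opening from 0.0 (shut) to 1.0 (fully open).
Only numpy, scipy, OpenCV 4.12 (cv2) and the standard library are available. Lean on these libraries where they do the work, as an engineer would, in place of code of your own. Each camera call takes 0.05 s, during which the arm holds its last target.

## Working session

There is one attempt and no reset: what is moved stays moved. The work goes in short steps, Python scripts to look and compute and a tool call to move; the robot and the scene stay as the last step left them, time stands still between calls to the robot, and variables do not carry over. Pictures are saved under pics/ and viewed, and the job is handed in when it is done.

Besides the shell and the picture viewer there is one more tool, called in YAML: its name, and indented under it one key for each argument. drive_tool: Moves the arm, as the interface text tells. Its arguments: {"type":"object","properties":{"rows":{"type":"array"},"grip_force":{"type":"number"}},"required":["rows"]}

```bash
ls; mkdir -p pics; python3 - <<'E'
from station import *
import cv2
s=observe();print(s)
for n in ["scene","top","wrist"]:
    im=get_image(n);cv2.imwrite(f"pics/{n}0.png",im[:,:,::-1]);print(n,camera_info(n))
E
```

```text
pics
{'t': 0.0, 'joints': array([-1.51736259e+00,  3.13435867e-01,  1.49845572e+00, -1.79166212e-05,
        1.33100518e+00, -2.23404806e-01]), 'qd': array([ 0.00078723,  0.00063857,  0.00039212,  0.00092249, -0.00038111,
       -0.00012212]), 'effort': array([-9.55948090e-04, -4.12265110e+01, -2.59742010e+01, -2.56914582e-04,
        4.21508492e-03, -9.56145840e-06]), 'tcp_pos': array([ 0.14345774, -0.50474241,  0.23073529]), 'orientation': array([-3.14031709e+00, -2.71962817e-04,  2.76842631e-01]), 'ft_force': array([ 0.42311594,  0.30332692, -0.57410684]), 'moment': array([-0.05787267, -0.01981635,  0.03076001]), 'grip_width': 0.9987190892356418}
scene {'camera_matrix': array([[591.54421826,   0.        , 324.12577383],
       [  0.        , 591.54421826, 234.03406527],
       [  0.        ,   0.        ,   1.        ]]), 'camera_from_world': array([[ 0.62371103,  0.78161851,  0.00755412, -0.3013077 ],
       [ 0.57042337, -0.44853289, -0.68806644, -0.20982889],
       [-0.53441719,  0.43346367, -0.72560837,  1.91469433],
       [ 0.        ,  0.        ,  0.        ,  1.        ]
[... 289 characters left out ...]
486893, -0.17697907,  0.58365894],
       [ 0.17720252, -0.00707117, -0.98414901,  1.40586316],
       [ 0.        ,  0.        ,  0.        ,  1.        ]])}
wrist {'camera_matrix': array([[371.64829954,   0.        , 320.93029418],
       [  0.        , 371.64829954, 237.08057832],
       [  0.        ,   0.        ,   1.        ]]), 'camera_from_world': array([[ 2.73701597e-01, -9.61814346e-01, -7.74387213e-04,
        -5.24233141e-01],
       [-9.25055565e-01, -2.63461513e-01,  2.73605980e-01,
        -3.49942262e-02],
       [-2.63362178e-01, -7.41700425e-02, -9.61841550e-01,
         3.78752561e-01],
       [ 0.00000000e+00,  0.00000000e+00,  0.00000000e+00,
         1.00000000e+00]])}
```

View pics/scene0.png

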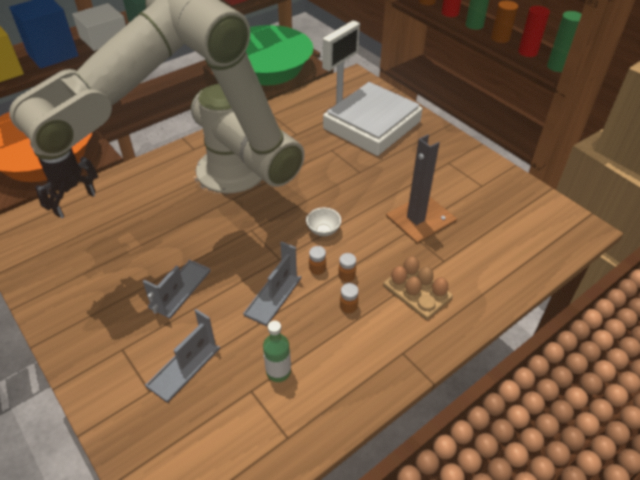

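View pics/top0.png

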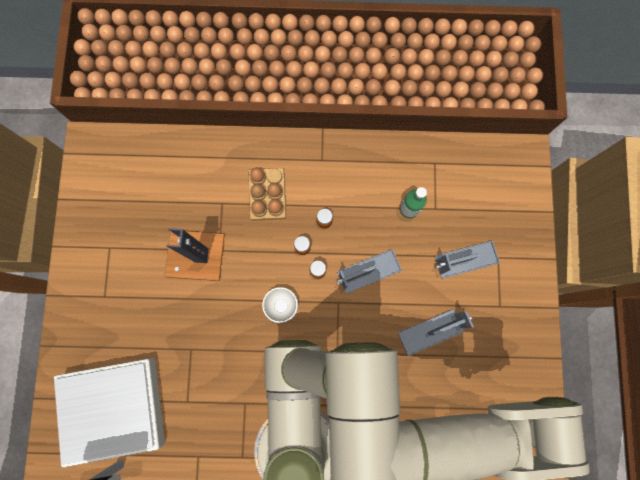

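View pics/wrist0.png

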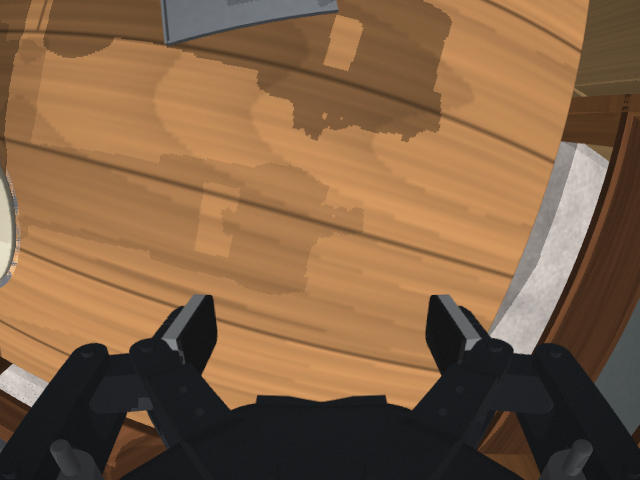

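The scene shows three brackets, and the leftmost one is at top (370,270). Of the three jars, the farthest from the base is at top (325,216). The upright is at top (190,248), with its face towards -y. I'll enlarge these.

```bash
python3 - <<'E'
import cv2
a=cv2.imread("pics/top0.png")
b=cv2.imread("pics/scene0.png")
def c(im,x0,y0,w,h,k,n): cv2.imwrite(n,cv2.resize(im[y0:y0+h,x0:x0+w],None,fx=k,fy=k,interpolation=cv2.INTER_CUBIC))
c(a,290,195,120,100,6,"pics/c1.png")
c(a,155,220,80,70,8,"pics/c2.png")
c(b,235,235,130,100,6,"pics/c3.png")
c(b,380,130,80,115,5,"pics/c4.png")
E
```

```text
(no output)
```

View pics/c1.png

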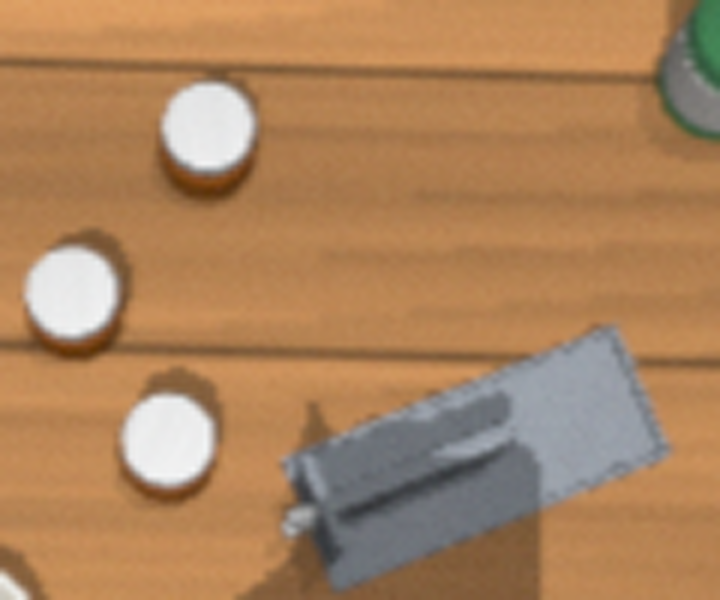

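View pics/c2.png

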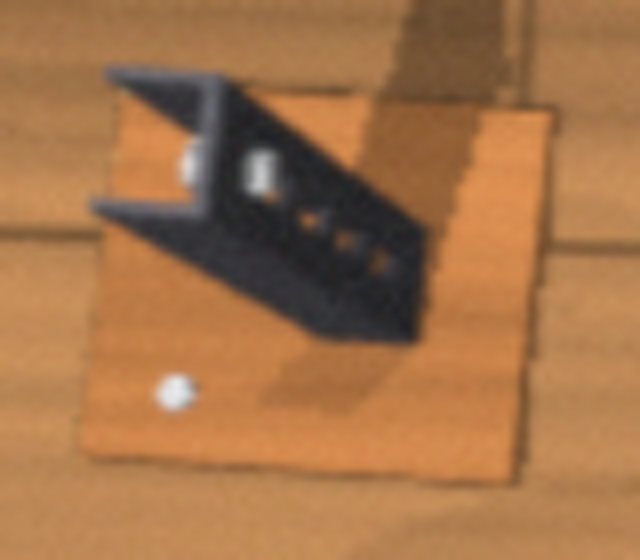

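View pics/c3.png

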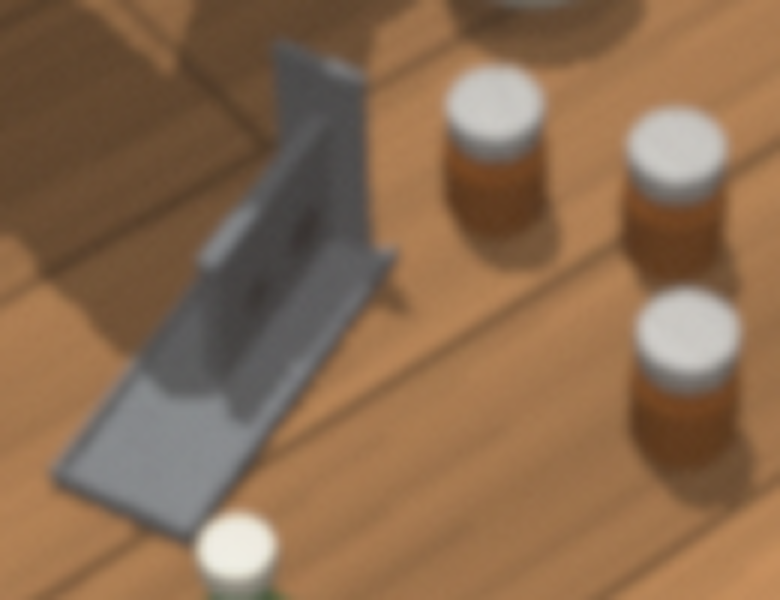

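View pics/c4.png

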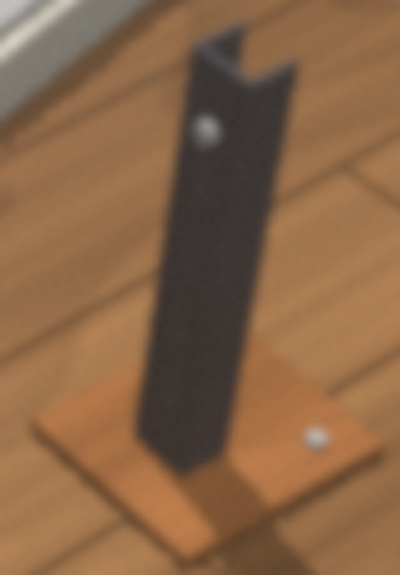

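```bash
cat > h.py <<'E'
import numpy as np, pickle, os
from scipy.optimize import least_squares
from scipy.spatial.transform import Rotation as Ro
if not os.path.exists('cams.pkl'):
    from station import camera_info
    pickle.dump({n:camera_info(n) for n in ["scene","top"]},open('cams.pkl','wb'))
C=pickle.load(open('cams.pkl','rb'))
def proj(n,P):
    T=C[n]["camera_from_world"];K=C[n]["camera_matrix"]
    p=(T[:3,:3]@np.atleast_2d(P).T).T+T[:3,3]
    return p[:,:2]/p[:,2:]*K[0,0]+K[:2,2]
def projw(ci,P):
    T=ci["camera_from_world"];K=ci["camera_matrix"]
    p=(T[:3,:3]@np.atleast_2d(P).T).T+T[:3,3]
    rr=np.linalg.norm(p[:,:2],axis=1);th=np.arctan2(rr,p[:,2])
    return p[:,:2]/rr[:,None]*th[:,None]*K[0,0]+K[:2,2]
def W(v,p): # v=x,y,yaw
    c,s=np.cos(v[2]),np.sin(v[2]);p=np.atleast_2d(p)
    return np.c_[v[0]+c*p[:,0]-s*p[:,1],v[1]+s*p[:,0]+c*p[:,1],p[:,2]]
def fit(obs,v0):
    f=lambda v:np.concatenate([(proj(n,W(v,p))[0]-q) for n,p,q in obs])
    r=least_squares(f,v0,loss='soft_l1',f_scale=1.5)
    return r.x,f(r.x).reshape(-1,2)
E
python3 - <<'E'
from h import *
A=np.array
def T(o,k): return lambda x,y:A([x/k+o[0],y/k+o[1]])
t=T((155,220),8);s=T((380,130),5)
m=1e-3
U=[("top",A(p)*m,t(*q)) for p,q in [((40,70,12),(553,105)),((40,-70,12),(517,478)),((-120,70,12),(120,92)),((-120,-70,12),(82,455)),((0,22,300),(225,78)),((0,-22,300),(208,212)),((0,22,12),(425,230)),((0,-22,12),(415,342))]]
U+=[("scene",A(p)*m,s(*q)) for p,q in [((0,-22,300),(195,45)),((0,22,300),(250,82)),((0,-22,12),(138,437)),((0,22,12),(185,475)),((40,-70,12),(30,425)),((40,70,12),(190,553)),((-120,70,12),(383,447)),((7,0,257),(203,132))]]
v,r=fit(U,[.4,.3,-1.5]);print("upright",v.round(4));print(r.round(1).tolist())
t=T((290,195),6);s=T((235,235),6)
B=[("top",A(p)*m,t(*q)) for p,q in [((178,35,11),(612,325)),((178,-35,11),(668,452)),((0,35,10),(282,462)),((0,-35,10),(337,590)),((100,0,85),(513,437))]]
B+=[("scene",A(p)*m,s(*q)) for p,q in [((178,-35,11),(57,472)),((178,35,11),(190,537)),((0,35,10),(393,253)),((2,-22,118),(278,42)),((2,22,118),(365,72)),((100,0,85),(208,263))]]
v,r=fit(B,[.35,-.05,-1.3]);print("bracket",v.round(4));print(r.round(1).tolist())
J=[("top",A([0,0,70])*m,t(209,127)),("scene",A([0,0,70])*m,s(689,324))]
f=lambda x:np.concatenate([proj(n,A([x[0],x[1],.07]))[0]-q for n,p,q in J])
r=least_squares(f,[.5,0]);print("jar",r.x,r.fun)
def back(q,z):
    f=lambda x:proj("top",A([x[0],x[1],z]))[0]-q
    return least_squares(f,[.5,0]).x
for q in [(72,293),(168,441)]: print("other jar",back(t(*q),.07))
print("bowl",back(A([281,305]),.04),"egg",back(A([267,193]),.05),"bottle cap",back(A([421,192]),.19))
E
```

```text
upright [ 0.5379  0.2832 -1.5932]
[[-0.8, -0.9], [-0.2, -0.3], [-0.8, -1.8], [-0.8, 0.0], [-0.7, -1.6], [-0.3, -0.2], [0.3, -1.1], [0.2, -0.3], [-1.2, -0.4], [-0.4, 0.6], [-1.7, -0.6], [-0.9, 0.3], [-1.0, -1.6], [-0.5, 0.4], [0.3, -2.2], [-1.0, 0.4]]
bracket [ 0.4691 -0.1092 -1.1542]
[[-0.1, -1.4], [0.2, -0.7], [-0.6, -1.2], [-0.5, -0.4], [-0.3, -2.3], [-1.6, -0.8], [-0.3, -1.0], [0.3, -1.8], [-1.0, -0.5], [-0.7, 0.4], [-0.9, -0.3]]
jar [ 0.65201178 -0.05508349] [-0.67766025 -0.59845956 -0.78836441  0.01561561]
other jar [0.56829045 0.00578845]
other jar [ 0.4990948  -0.04135623]
bowl [0.39621734 0.06089088] egg [0.71991976 0.11356666] bottle cap [ 0.6951276  -0.30966968]
```

```bash
cat >> h.py <<'E'
def to(pos,yaw,cur=None,rpy=None):
    from station import observe
    s=observe();p=s["tcp_pos"];R=Ro.from_euler('xyz',s["orientation"])
    Rt=Ro.from_euler('xyz',[np.pi,0,yaw])
    print("t",round(s["t"],2),"tcp",p.round(4),"rpy",s["orientation"].round(4),"F",s["ft_force"].round(1),"w",round(s["grip_width"],3))
    print("shift units",(R.inv().apply(np.array(pos)-p)/.025).round(3),"turn",(R.inv()*Rt).as_rotvec().round(4))
E
python3 - <<'E'
from h import *
A=np.array;m=1e-3
def T(o,k): return lambda x,y:A([(x+.5)/k-.5+o[0],(y+.5)/k-.5+o[1]])
t=T((155,220),8);s=T((380,130),5)
U=[("top",A(p)*m,t(*q)) for p,q in [((40,70,12),(553,105)),((40,-70,12),(517,478)),((-120,70,12),(120,92)),((-120,-70,12),(82,455)),((0,22,300),(225,78)),((0,-22,300),(208,212)),((0,22,12),(425,230)),((0,-22,12),(415,342))]]
U+=[("scene",A(p)*m,s(*q)) for p,q in [((0,-22,300),(195,45)),((0,22,300),(250,82)),((0,-22,12),(138,437)),((0,22,12),(185,475)),((40,-70,12),(30,425)),((40,70,12),(190,553)),((-120,70,12),(383,447)),((7,0,257),(203,132))]]
v,r=fit(U,[.4,.3,-1.5]);print("upright",v.round(4))
t=T((290,195),6);s=T((235,235),6)
B=[("top",A(p)*m,t(*q)) for p,q in [((178,35,11),(612,325)),((178,-35,11),(668,452)),((0,35,10),(282,462)),((0,-35,10),(337,590)),((100,0,85),(513,437))]]
B+=[("scene",A(p)*m,s(*q)) for p,q in [((178,-35,11),(57,472)),((178,35,11),(190,537)),((0,35,10),(393,253)),((2,-22,118),(278,42)),((2,22,118),(365,72)),((100,0,85),(208,263))]]
v,r=fit(B,[.35,-.05,-1.3]);print("bracket",v.round(4));print(r.round(1).tolist())
g=W(v,[.08,0,.24])[0];print(g)
to(g,v[2]+np.pi)
E
```

```text
upright [ 0.5377  0.2838 -1.597 ]
bracket [ 0.4684 -0.1088 -1.1532]
[[0.2, -0.8], [0.5, -0.2], [-0.4, -0.6], [-0.2, 0.2], [-0.0, -1.7], [-1.1, -0.6], [0.2, -0.8], [0.7, -1.6], [-0.6, -0.3], [-0.3, 0.6], [-0.4, -0.1]]
[ 0.50088699 -0.18193676  0.24      ]
t 0.15 tcp [ 0.1435 -0.5048  0.2309] rpy [-3.1407e+00 -2.0000e-04  2.7680e-01] F [ 0.4 -0.3 -0. ] w 0.997
shift units [17.283 -8.518 -0.353] turn [-5.0000e-04 -1.0000e-03 -1.7116e+00]
```

drive_tool:
  rows:
    - [[17.28,-8.52,-0.36,0,0,-1.712,85],[17.28,-8.52,-0.36,0,0,-1.712,85],[17.28,-8.52,-0.36,0,0,-1.712,85],[17.28,-8.52,-0.36,0,0,-1.712,85],[17.28,-8.52,-0.36,0,0,-1.712,85],[17.28,-8.52,-0.36,0,0,-1.712,85],[17.28,-8.52,-0.36,0,0,-1.712,85],[17.28,-8.52,-0.36,0,0,-1.712,85],[17.28,-8.52,-0.36,0,0,-1.712,85],[17.28,-8.52,-0.36,0,0,-1.712,85],[17.28,-8.52,-0.36,0,0,-1.712,85],[17.28,-8.52,-0.36,0,0,-1.712,85]]

```text
t: 1.65
tcp_pos: [0.5005, -0.1825, 0.2403]
orientation: [3.142, 0.0, 1.986]
ft_force: [-0.6, -0.0, -0.4]
grip_width: 1.0
```

```bash
python3 - <<'E'
from h import *
from station import *
import cv2
v=[.4684,-.1088,-1.1532]
to(W(v,[.08,0,.048])[0],v[2]+np.pi)
ci=camera_info("wrist");im=get_image("wrist")[:,:,::-1].copy();pickle.dump((ci,im),open("w1.pkl","wb"))
cv2.imwrite("pics/w1.png",im)
P=np.array([(178,35,12),(178,-35,12),(0,35,10),(0,-35,10),(100,5,85),(100,-5,85),(5,22,118),(5,-22,118),(0,22,118),(0,-22,118),(40,5,85)])*1e-3
q=projw(ci,W(v,P));print(q.round(1).tolist())
for a in q: cv2.circle(im,tuple(int(x) for x in a.round()),2,(0,0,255),-1)
cv2.imwrite("pics/w1o.png",im)
E
```

```text
t 1.65 tcp [ 0.5005 -0.1825  0.2403] rpy [3.1416 0.     1.9858] F [-0.6 -0.  -0.4] w 1.0
shift units [0.016 0.021 7.694] turn [ 0.      0.     -0.0025]
[[352.8, 291.2], [288.8, 291.4], [355.7, 123.6], [285.1, 123.8], [326.5, 242.2], [314.6, 242.3], [351.5, 126.3], [289.0, 126.4], [351.5, 119.3], [288.9, 119.4], [326.6, 170.5]]
```

View pics/w1o.png

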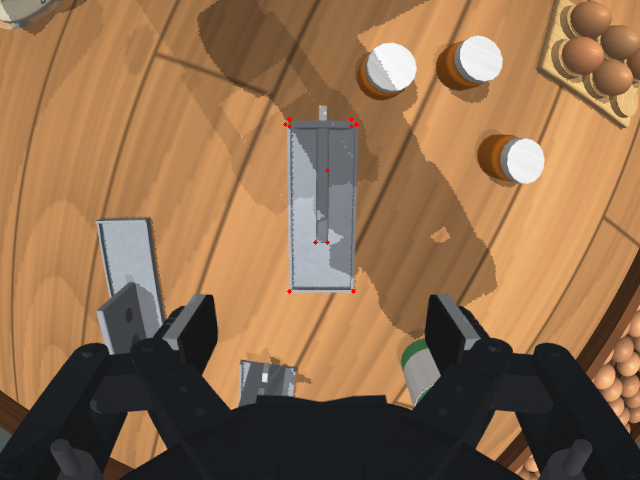

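```bash
python3 - <<'E'
import cv2
im=cv2.imread("pics/w1.png")
cv2.imwrite("pics/c5.png",cv2.resize(im[95:305,270:375],None,fx=5.7/2,fy=5.7/2,interpolation=cv2.INTER_CUBIC))
cv2.imwrite("pics/c6.png",cv2.resize(im[95:155,270:370],None,fx=8,fy=8,interpolation=cv2.INTER_CUBIC))
cv2.imwrite("pics/c7.png",cv2.resize(im[230:300,270:370],None,fx=8,fy=8,interpolation=cv2.INTER_CUBIC))
E
```

```text
(no output)
```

View pics/c6.png

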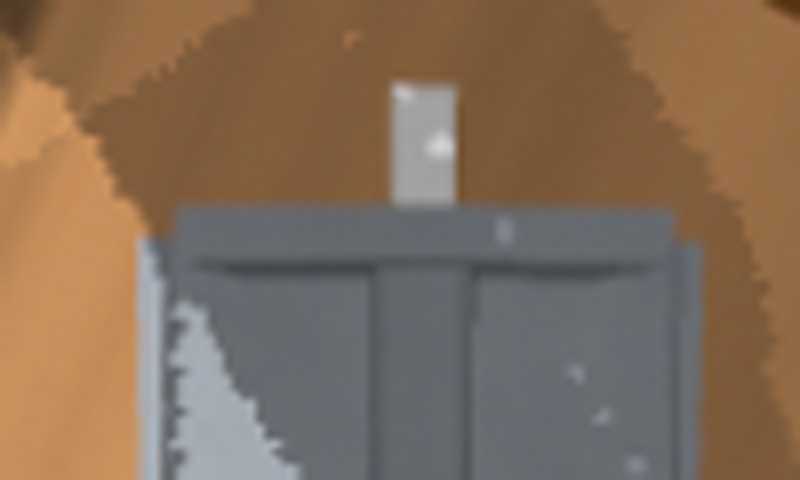

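View pics/c7.png

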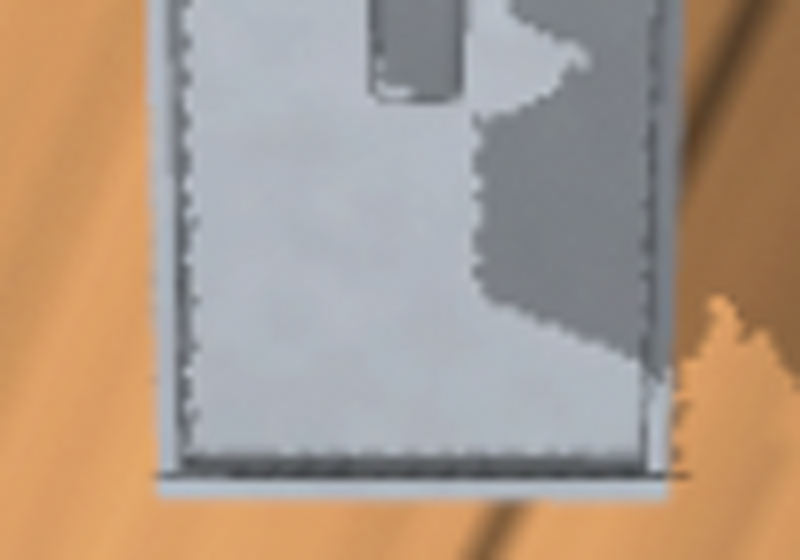

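```bash
python3 - <<'E'
from h import *
ci,_=pickle.load(open("w1.pkl","rb"))
m=1e-3
P=np.array([(0,22,118),(0,-22,118),(178,35,12),(178,-35,12),(100,5,85),(100,-5,85)])*m
a=lambda x,y,oy:((x+.5)/8-.5+270,(y+.5)/8-.5+oy)
q=np.array([a(674,206,95),a(174,206,95),a(670,497,230),a(158,497,230),a(466,101,230),a(368,101,230)])
f=lambda v:(projw(ci,W(v,P))-q).ravel()
r=least_squares(f,[.4684,-.1088,-1.1532]);v=r.x;print(v.round(4),r.fun.reshape(-1,2).round(1).tolist())
to(W(v,[.08,0,.048])[0],v[2]+np.pi)
E
```

```text
[ 0.47   -0.1085 -1.1591] [[-0.0, -0.3], [-0.1, -0.5], [-0.0, 0.1], [-0.0, -0.2], [-0.1, 0.6], [0.3, 0.5]]
t 1.7 tcp [ 0.5006 -0.1824  0.2404] rpy [3.1415e+00 1.0000e-04 1.9863e+00] F [-0.2  0.   1. ] w 0.993
shift units [-1.000e-03  6.300e-02  7.695e+00] turn [0.0001 0.0001 0.0039]
```

drive_tool:
  rows:
    - [[0,0.06,2,0,0,0.004,60],[0,0.06,4,0,0,0.004,50],[0,0.06,6,0,0,0.004,50],[0,0.06,7,0,0,0.004,50],[0,0.06,7.69,0,0,0.004,50],[0,0.06,7.69,0,0,0.004,50],[0,0.06,7.69,0,0,0.004,0],[0,0.06,7.69,0,0,0.004,0],[0,0.06,7.69,0,0,0.004,0],[0,0.06,7.69,0,0,0.004,0],[0,0.06,7.69,0,0,0.004,0],[0,0.06,7.69,0,0,0.004,0]]
  grip_force: 110

```text
t: 3.2
tcp_pos: [0.5026, -0.1817, 0.0489]
orientation: [3.141, 0.001, 1.985]
ft_force: [-0.8, 0.6, 6.3]
grip_width: 0.104
```

```bash
python3 - <<'E'
from h import *
from station import *
import cv2
v=[.47,-.1085,-1.1591]
ci=camera_info("wrist");im=get_image("wrist")[:,:,::-1].copy();pickle.dump((ci,im),open("w2.pkl","wb"))
cv2.imwrite("pics/w2.png",im)
u=[.5377,.2838,-1.597]
s=observe();p=s["tcp_pos"]
# bracket origin pose in tool frame
R=Ro.from_euler('xyz',s["orientation"])
print("bracket origin in tool",R.inv().apply(np.array([v[0],v[1],0])-p).round(4), W(v,[.08,0,.048]))
d=0.08
to(W(u,[.08+.05,0,.048+.13+.017])[0],u[2]+np.pi)
E
```

```text
bracket origin in tool [ 0.0802 -0.0004  0.0488] [[ 0.50201316 -0.18181547  0.048     ]]
t 3.25 tcp [ 0.5026 -0.1817  0.049 ] rpy [3.1407e+00 1.3000e-03 1.9847e+00] F [-1.1  0.8  6.5] w 0.098
shift units [11.772  6.564 -5.852] turn [0.0011 0.0011 0.4401]
```

View pics/w2.png

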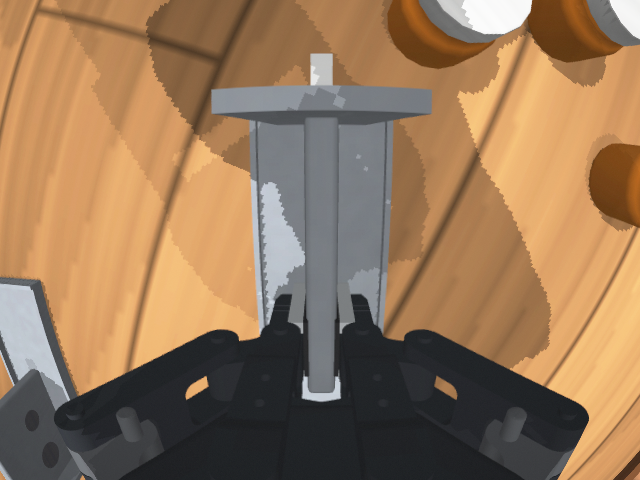

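drive_tool:
  rows:
    - [[0,0,-1,0,0,0,0],[0,0,-2.5,0,0,0,0],[0,0,-4.5,0,0,0,0],[0,0,-5.85,0.001,0.001,0,0],[1,0.5,-5.85,0.001,0.001,0.05,0],[3,1.6,-5.85,0.001,0.001,0.12,0],[5,2.8,-5.85,0.001,0.001,0.2,0],[7,3.9,-5.85,0.001,0.001,0.28,0],[9,5,-5.85,0.001,0.001,0.36,0],[10.6,5.9,-5.85,0.001,0.001,0.42,0],[11.4,6.35,-5.85,0.001,0.001,0.44,0],[11.77,6.56,-5.85,0.001,0.001,0.44,0],[11.77,6.56,-5.85,0.001,0.001,0.44,0],[11.77,6.56,-5.85,0.001,0.001,0.44,0],[11.77,6.56,-5.85,0.001,0.001,0.44,0]]

```text
t: 5.12
tcp_pos: [0.534, 0.153, 0.1943]
orientation: [-3.14, -0.001, 1.544]
ft_force: [0.1, 0.8, -5.6]
grip_width: 0.105
```

```bash
python3 - <<'E'
from h import *
from station import *
import cv2
u=[.5377,.2838,-1.597]
to(W(u,[.08+.05,0,.048+.13+.017])[0],u[2]+np.pi)
ci=camera_info("wrist");s=observe()
for n in ["wrist","scene","top"]:
    im=get_image(n)[:,:,::-1].copy()
    if n=="wrist": pickle.dump((ci,im,s),open("w3.pkl","wb"))
    cv2.imwrite(f"pics/{n}3.png",im)
    if n=="scene": cv2.imwrite("pics/s3c.png",cv2.resize(im[110:260,330:480],None,fx=4,fy=4,interpolation=cv2.INTER_CUBIC))
E
```

```text
t 5.12 tcp [0.534  0.153  0.1943] rpy [-3.1404e+00 -6.0000e-04  1.5437e+00] F [ 0.1  0.8 -5.6] w 0.105
shift units [ 0.032  0.01  -0.026] turn [-0.0012 -0.0006 -0.0009]
```

View pics/wrist3.png

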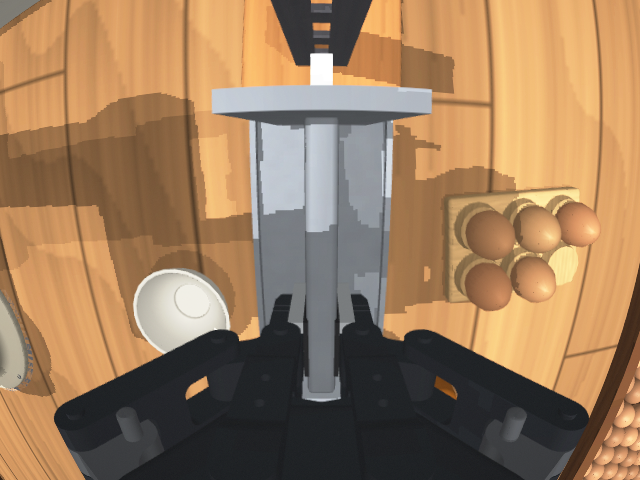

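View pics/s3c.png

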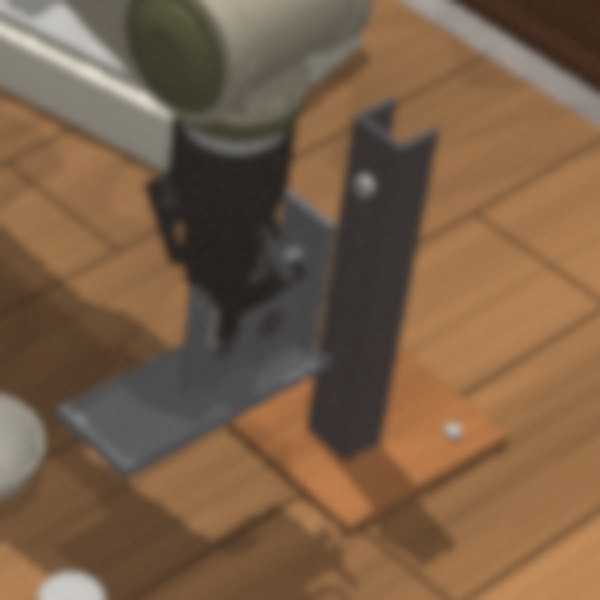

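View pics/top3.png

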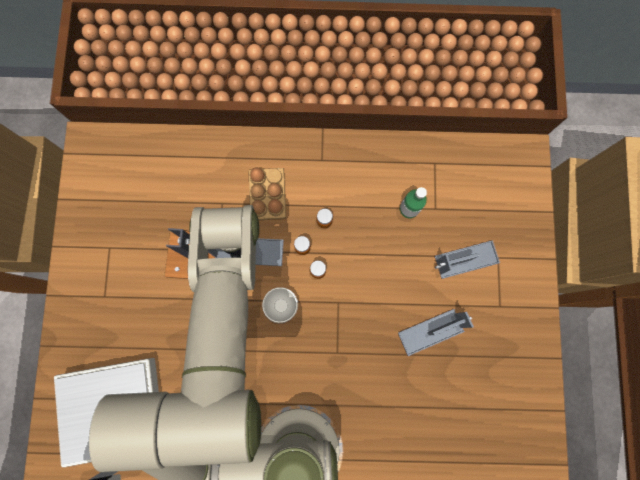

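```bash
python3 - <<'E'
import cv2
im=cv2.imread("pics/wrist3.png")
cv2.imwrite("pics/c8.png",cv2.resize(im[0:120,260:380],None,fx=6.5,fy=6.5,interpolation=cv2.INTER_CUBIC)[:600])
from h import *
ci,_,s=pickle.load(open("w3.pkl","rb"))
u=[.5377,.2838,-1.597]
P=np.array([(0,22,12),(0,-22,12),(0,5,58),(0,-5,58),(0,5,90),(0,-5,90),(0,5,108),(0,5,140)])*1e-3
print(((projw(ci,W(u,P))-[260,0]+.5)*6.5-.5).round(0).tolist())
E
```

```text
[[563.0, 430.0], [231.0, 430.0], [441.0, 357.0], [352.0, 357.0], [446.0, 292.0], [346.0, 292.0], [449.0, 248.0], [457.0, 152.0]]
```

View pics/c8.png

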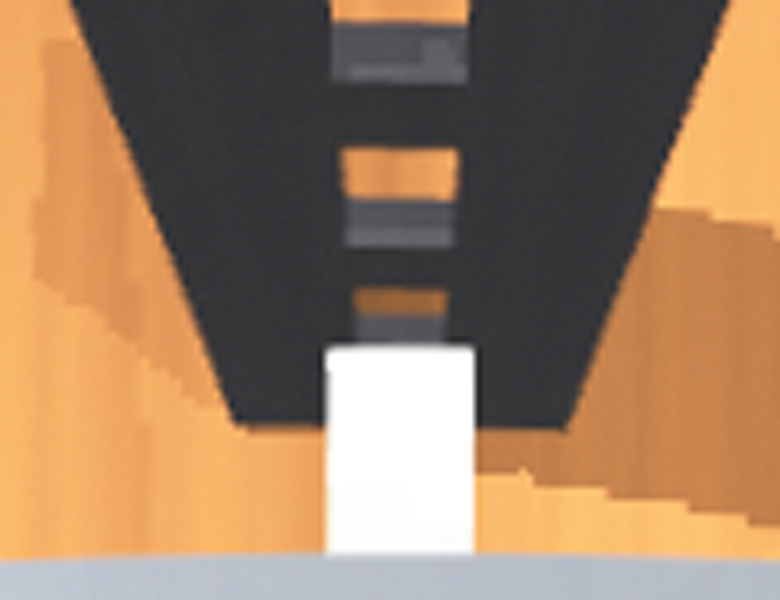

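```bash
python3 - <<'E'
from h import *
ci,_,s=pickle.load(open("w3.pkl","rb"))
u=[.5377,.2838,-1.597]
P=np.array([(0,22,12),(0,-22,12),(0,5,90),(0,-5,90),(0,5,108),(0,-5,108),(0,5,140),(0,-5,140),(0,5,158),(0,-5,158)])*1e-3
q=np.array([(566,430),(236,428),(447,290),(353,290),(453,247),(345,247),(459,150),(341,150),(468,82),(330,82)])
q=(q+.5)/6.5-.5+[260,0]
r=least_squares(lambda v:(projw(ci,W(v,P))-q).ravel(),u);v=r.x
print(v.round(4),r.fun.reshape(-1,2).round(1).tolist())
# same-camera bracket fit of held bracket: origin & yaw in tool plane, from w3
p=s["tcp_pos"];R=Ro.from_euler('xyz',s["orientation"])
o=R.apply([.0802,-.0004,.0488])+p; print("bracket origin now",o)
c,sn=np.cos(v[2]),np.sin(v[2]);d=o-[v[0],v[1],.13]
print("bracket in seat frame",c*d[0]+sn*d[1],-sn*d[0]+c*d[1],d[2])
print("bracket yaw", s["orientation"][2]-np.pi+(-1.1591+np.pi-1.985), "upr",v[2])
E
```

```text
[ 0.5381  0.284  -1.6019] [[0.1, -0.1], [-0.3, -0.0], [0.4, 0.1], [-0.4, 0.0], [0.0, -0.0], [0.2, -0.1], [0.4, 0.1], [-0.5, -0.0], [-0.1, 0.1], [0.2, -0.0]]
bracket origin now [0.53573661 0.23326133 0.14558908]
bracket in seat frame 0.05074727351659415 -0.0007933302079722337 0.015589084094054684
bracket yaw -1.6003835314596169 upr -1.6018680704525372
```

```bash
python3 - <<'E'
import cv2
im=cv2.imread("pics/wrist3.png")
cv2.imwrite("pics/c9.png",cv2.resize(im[40:130,200:440],None,fx=3.3,fy=3.3,interpolation=cv2.INTER_CUBIC))
cv2.imwrite("pics/c10.png",cv2.resize(im[340:410,280:365],None,fx=7,fy=7,interpolation=cv2.INTER_CUBIC))
E
```

```text
(no output)
```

View pics/c9.png

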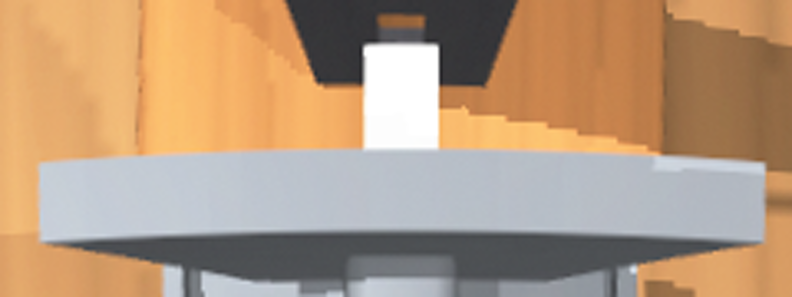

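View pics/c10.png

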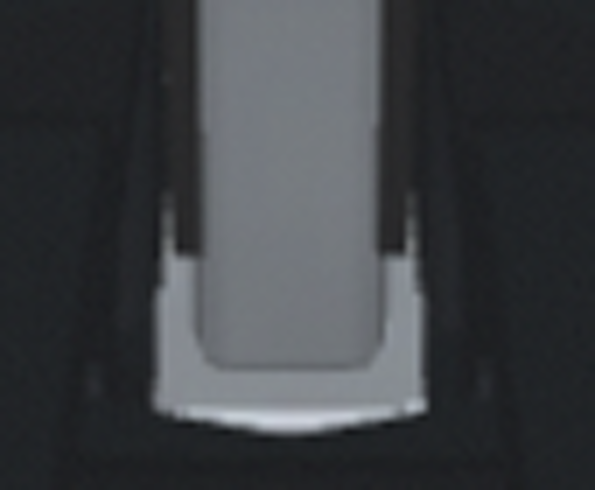

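```bash
python3 - <<'E'
from h import *
ci,_,s=pickle.load(open("w3.pkl","rb"))
p=s["tcp_pos"];R=Ro.from_euler('xyz',s["orientation"])
P=np.array([(0,22,118),(0,-22,118),(5,22,118),(5,-22,118),(-13,3,88),(-13,-3,88)])*1e-3
a=lambda x,y:((x+.5)/3.3-.5+200,(y+.5)/3.3-.5+40)
b=lambda x,y:((x+.5)/6.5-.5+260,(y+.5)/6.5-.5)
q=np.array([a(765,163),a(39,162),a(765,242),a(39,242),b(475,347),b(327,348)])
def pose(v): 
    Q=W([v[0],v[1],v[3]],(Ro.from_euler('y',v[4]).apply(P)));Q[:,2]+=v[2];return Q
for free in (0,1):
    f=lambda v:(projw(ci,pose(v if free else [*v[:4],0]))-q).ravel()
    r=least_squares(f,[.5357,.2333,.1456,-1.6,0]);v=r.x
    print(v.round(4),r.fun.reshape(-1,2).round(1).tolist())
    u=[.5381,.284,-1.6019];c,sn=np.cos(u[2]),np.sin(u[2]);d=v[:3]-[u[0],u[1],.13]
    print("in seat frame",c*d[0]+sn*d[1],-sn*d[0]+c*d[1],d[2])
E
```

```text
[ 0.5369  0.233   0.1454 -1.5975  0.    ] [[0.1, -0.3], [-0.2, -0.1], [-0.1, 0.1], [0.0, 0.0], [-0.3, 0.3], [0.6, 0.1]]
in seat frame 0.051038447299174214 0.0003868512568670824 0.015407904596407562
[ 0.5369  0.2332  0.1454 -1.5975  0.0023] [[0.1, -0.2], [-0.2, -0.0], [-0.2, 0.1], [0.1, 0.1], [-0.3, 0.1], [0.6, -0.1]]
in seat frame 0.05078315294107595 0.0003857369765757068 0.015390243780481927
```

drive_tool:
  rows:
    - [[0.5,0,-0.06,0,0,0.003,0],[1.0,0,-0.06,0,0,0.003,0],[1.4,0,-0.06,0,0,0.003,0],[1.4,0,-0.06,0,0,0.003,0],[1.4,0,-0.06,0,0,0.003,0]]

```text
t: 5.9
tcp_pos: [0.5348, 0.1888, 0.1957]
orientation: [-3.14, -0.001, 1.542]
ft_force: [-0.4, -0.1, -4.6]
grip_width: 0.1
```

```bash
python3 - <<'E'
from h import *
from station import *
import cv2
u=[.5381,.284,-1.6019]
to(W(u,[.08,0,.048+.13+.017])[0],u[2]+np.pi)
im=get_image("wrist")[:,:,::-1]
cv2.imwrite("pics/w4.png",cv2.resize(im[0:130,220:420],None,fx=4,fy=4,interpolation=cv2.INTER_CUBIC))
E
```

```text
t 5.9 tcp [0.5348 0.1888 0.1957] rpy [-3.1402e+00 -5.0000e-04  1.5419e+00] F [-0.4 -0.1 -4.6] w 0.1
shift units [0.61  0.014 0.03 ] turn [-0.0014 -0.0005  0.0022]
```

View pics/w4.png

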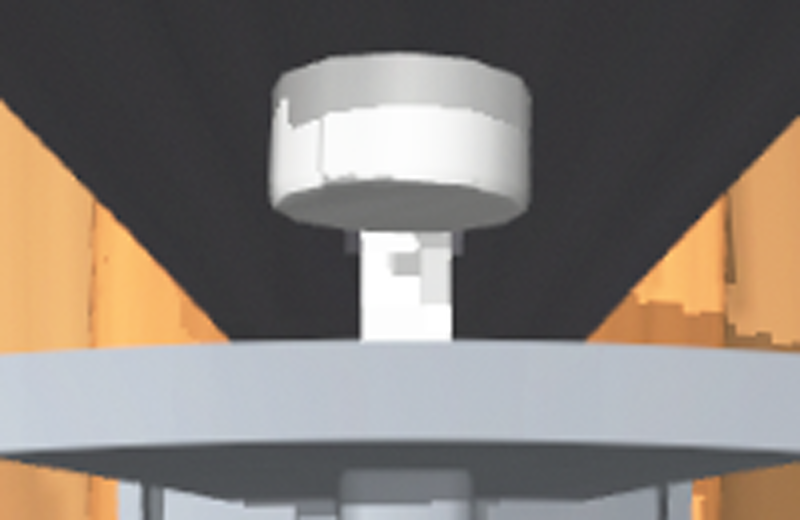

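The pin is centred at x=400, the claw at 406 and the slot at about 404. They line up, so I'll push in.

drive_tool:
  rows:
    - [[0.15,0,0.03,0,0,0.002,0],[0.3,0,0.03,0,0,0.002,0],[0.45,0,0.03,0,0,0.002,0],[0.55,0,0.03,0,0,0.002,0],[0.62,0,0.03,0,0,0.002,0],[0.64,0,0.03,0,0,0.002,0],[0.64,0,0.03,0,0,0.002,0]]

```text
t: 6.82
tcp_pos: [0.5353, 0.2038, 0.1951]
orientation: [-3.14, 0.001, 1.539]
ft_force: [-1.1, -8.2, -3.9]
grip_width: 0.1
```

```bash
python3 - <<'E'
from h import *
from station import *
import cv2
u=[.5381,.284,-1.6019]
to(W(u,[.08,0,.048+.13+.0])[0],u[2]+np.pi)
im=get_image("wrist")[:,:,::-1]
cv2.imwrite("pics/w5.png",cv2.resize(im[0:130,220:420],None,fx=4,fy=4,interpolation=cv2.INTER_CUBIC))
E
```

```text
t 6.83 tcp [0.5353 0.2038 0.1951] rpy [-3.1399e+00  1.4000e-03  1.5393e+00] F [-1.1 -8.2 -3.9] w 0.1
shift units [0.009 0.013 0.684] turn [-0.0017  0.0014 -0.0004]
```

View pics/w5.png

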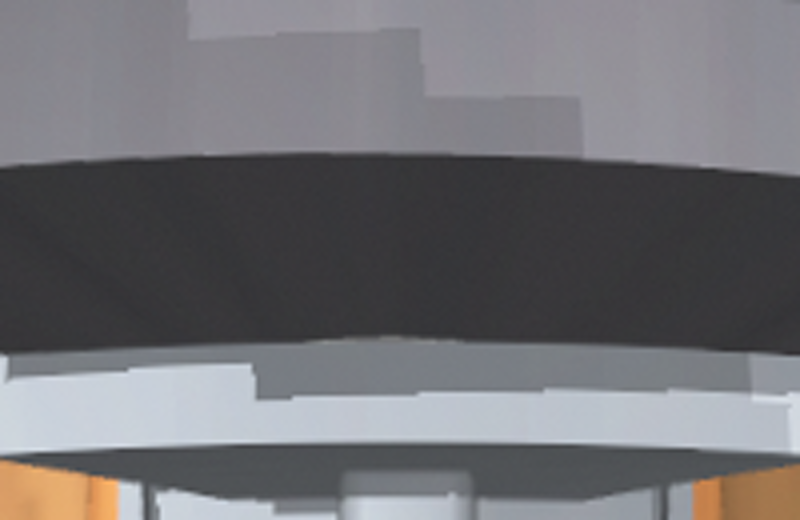

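drive_tool:
  rows:
    - [[0,0,0.15,0,0,0,0],[0,0,0.3,0,0,0,0],[0,0,0.45,0,0,0,0],[0,0,0.55,0,0,0,0],[0,0,0.62,0,0,0,0],[0,0,0.66,0,0,0,0],[0,0,0.68,0,0,0,0],[0,0,0.68,0,0,0,0]]

```text
t: 7.88
tcp_pos: [0.5357, 0.2039, 0.1789]
orientation: [3.141, 0.001, 1.539]
ft_force: [-0.8, -8.4, 0.8]
grip_width: 0.1
```

```bash
python3 - <<'E'
from h import *
from station import *
import cv2
u=[.5381,.284,-1.6019]
to(W(u,[.08,0,.048+.13+.0])[0],u[2]+np.pi)
im=get_image("wrist")[:,:,::-1]
cv2.imwrite("pics/w6.png",cv2.resize(im[0:130,220:420],None,fx=4,fy=4,interpolation=cv2.INTER_CUBIC))
E
```

```text
t 7.88 tcp [0.5357 0.2039 0.1789] rpy [3.1415e+00 1.0000e-03 1.5392e+00] F [-0.8 -8.4  0.8] w 0.1
shift units [ 0.006 -0.006  0.037] turn [ 0.0001  0.001  -0.0005]
```

View pics/w6.png

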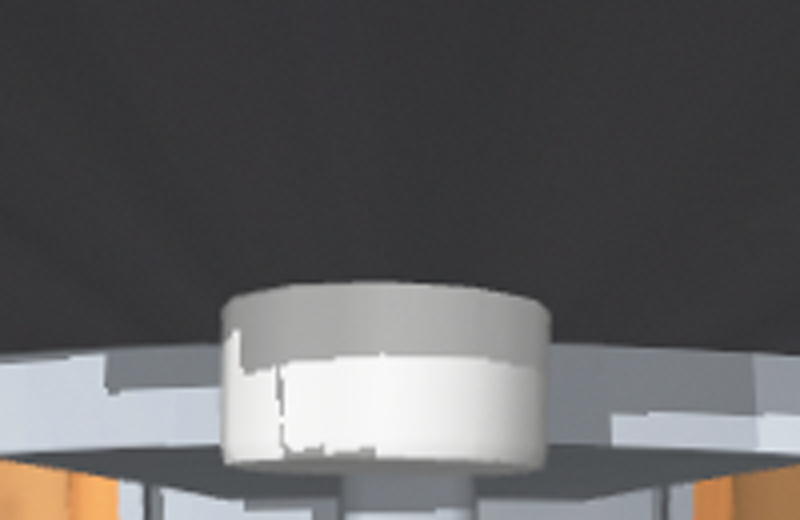

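The pin is out over the plate. I'll press a little more to make sure the bracket is seated.

drive_tool:
  rows:
    - [[0,0,0.04,0,0,0,0],[0,0,0.06,0,0,0,0],[0,0,0.06,0,0,0,0]]

```text
t: 8.3
tcp_pos: [0.536, 0.2037, 0.1787]
orientation: [3.14, 0.001, 1.539]
ft_force: [-3.7, -9.9, 8.1]
grip_width: 0.098
```

```bash
python3 - <<'E'
from h import *
u=[.5381,.284,-1.6019]
to(W(u,[.08,0,.048+.13+.0])[0],u[2]+np.pi)
E
```

```text
t 8.3 tcp [0.536  0.2037 0.1787] rpy [3.1401e+00 1.1000e-03 1.5394e+00] F [-3.7 -9.9  8.1] w 0.098
shift units [ 0.013 -0.015  0.026] turn [ 0.0014  0.0011 -0.0003]
```

Seated: about 12 N more force with almost no travel. Now I'll release and rise.

drive_tool:
  rows:
    - [[0,0,0.02,0,0,0,40],[0,0,0,0,0,0,50],[0,0,0,0,0,0,60],[0,0,-0.5,0,0,0,60],[0,0,-2,0,0,0,60],[0,0,-4,0,0,0,60],[0,0,-4,0,0,0,70],[0,0,-4,0,0,0,80]]

```text
t: 9.3
tcp_pos: [0.5352, 0.2048, 0.2764]
orientation: [-3.14, -0.001, 1.54]
ft_force: [-0.3, 0.3, -0.2]
grip_width: 0.94
```

```bash
python3 - <<'E'
from h import *
from station import *
import cv2
ci=camera_info("wrist")
im=get_image("wrist")[:,:,::-1]
pickle.dump((ci,im),open("w7.pkl","wb"))
cv2.imwrite("pics/w7.png",im)
im=get_image("scene")[:,:,::-1]
cv2.imwrite("pics/s7.png",cv2.resize(im[110:260,330:480],None,fx=4,fy=4,interpolation=cv2.INTER_CUBIC))
u=[.5381,.284,-1.6019]
to([.652,-.055-.03,.20],u[2]+np.pi)
E
```

```text
t 9.4 tcp [0.5351 0.2047 0.2756] rpy [-3.1384e+00 -4.0000e-04  1.5398e+00] F [-0.6 -0.   0.4] w 0.939
shift units [-11.44    5.045   3.002] turn [-0.0032 -0.0004  0.0001]
```

View pics/w7.png

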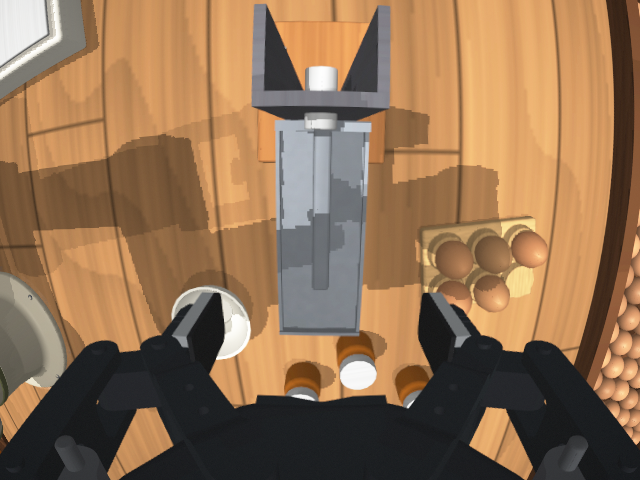

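View pics/s7.png

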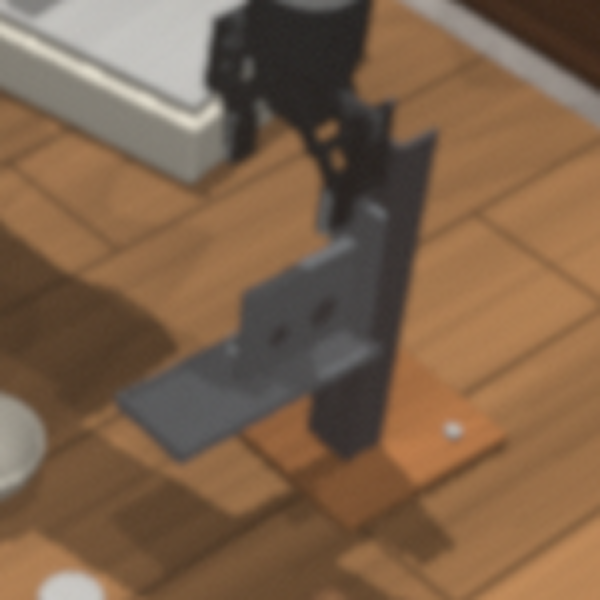

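```bash
python3 - <<'E'
from h import *
import cv2
ci,im=pickle.load(open("w7.pkl","rb"))
u=[.5381,.284,-1.6019]
P=np.array([(178,35,142),(178,-35,142),(100,5,215),(100,-5,215),(0,35,140),(0,-35,140),(0,22,300),(0,-22,300)])*1e-3
print(((projw(ci,W(u,P))-[270,100]+.5)*4-.5).round(0).tolist())
cv2.imwrite("pics/c11.png",cv2.resize(im[50:345,250:400],None,fx=2,fy=2,interpolation=cv2.INTER_CUBIC))
cv2.imwrite("pics/c11.png",cv2.resize(im[100:345,270:400],None,fx=4,fy=4,interpolation=cv2.INTER_CUBIC)[400:])
E
```

```text
[[367.0, 950.0], [43.0, 950.0], [238.0, 761.0], [171.0, 761.0], [394.0, 92.0], [17.0, 92.0], [480.0, 30.0], [-73.0, 30.0]]
```

View pics/c11.png

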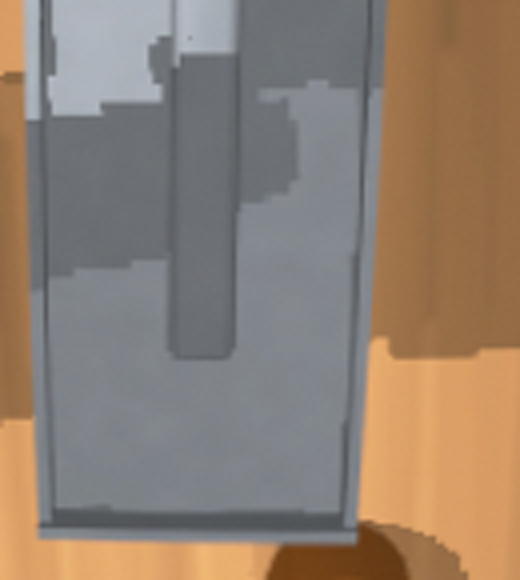

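drive_tool:
  rows:
    - [[-2,0.9,0,0,0,0,85],[-4,1.8,0,0,0,0,85],[-6,2.7,0,0,0,0,85],[-8,3.5,0.5,0,0,0,85],[-10,4.4,1.5,0,0,0,85],[-11.44,5.04,2.5,0,0,0,85],[-11.44,5.04,3,0,0,0,85],[-11.44,5.04,3,0,0,0,85]]

```text
t: 10.4
tcp_pos: [0.6518, -0.0842, 0.1998]
orientation: [-3.138, -0.002, 1.54]
ft_force: [0.3, 0.3, 0.5]
grip_width: 1.0
```

```bash
python3 - <<'E'
from h import *
from station import *
import cv2
ci=camera_info("wrist")
im=get_image("wrist")[:,:,::-1]
pickle.dump((ci,im),open("w8.pkl","wb"))
cv2.imwrite("pics/w8.png",im)
print(projw(ci,[[.652,-.055,.07],[.652,-.055,0]]))
to([.652,-.055,.026],-1.6019+np.pi)
E
```

```text
[[319.81321662 189.61633999]
 [320.31389226 178.4796503 ]]
t 10.45 tcp [ 0.6522 -0.0839  0.2013] rpy [-3.1398e+00 -1.2000e-03  1.5407e+00] F [0.2 0.1 0.3] w 1.0
shift units [ 1.148 -0.031  7.011] turn [-0.0017 -0.0012  0.001 ]
```

View pics/w8.png

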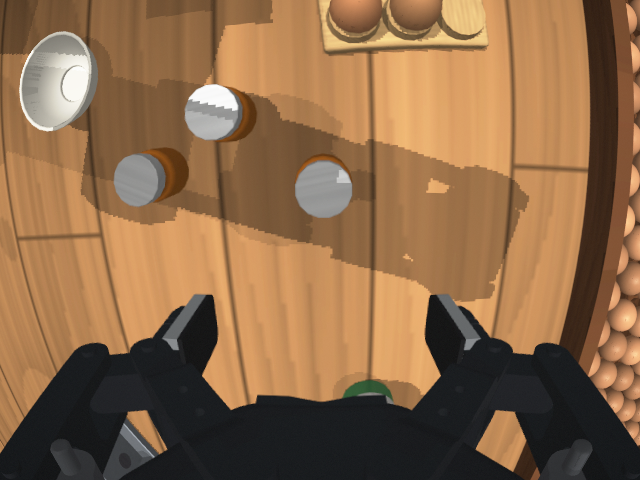

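```bash
python3 - <<'E'
from h import *
import cv2
ci,im=pickle.load(open("w8.pkl","rb"))
cv2.imwrite("pics/c12.png",cv2.resize(im[145:230,280:370],None,fx=7,fy=7,interpolation=cv2.INTER_CUBIC))
for q in [(324.5,189),(324,188.5)]:
    r=least_squares(lambda x:projw(ci,[x[0],x[1],.07])[0]-q,[.65,-.055]).x;print(r)
to([r[0],r[1],.026],-1.6019+np.pi)
E
```

```text
[ 0.65547726 -0.05464047]
[ 0.65511859 -0.05425534]
t 10.45 tcp [ 0.6522 -0.0839  0.2013] rpy [-3.1398e+00 -1.2000e-03  1.5407e+00] F [0.2 0.1 0.3] w 1.0
shift units [1.181 0.092 7.011] turn [-0.0017 -0.0012  0.001 ]
```

View pics/c12.png

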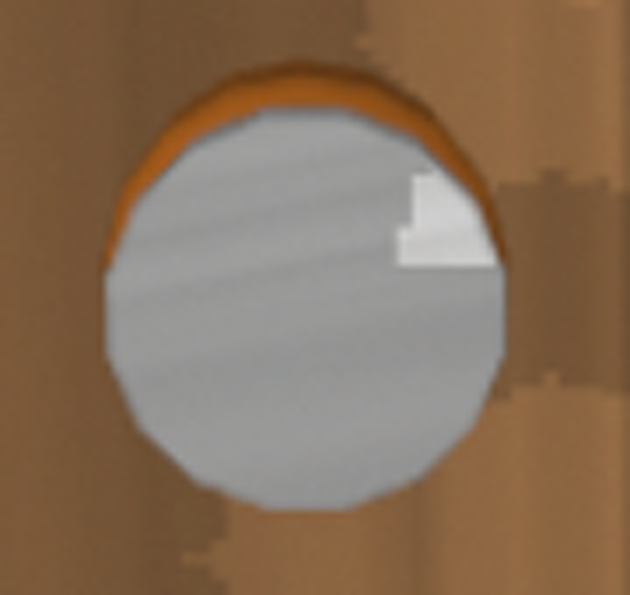

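drive_tool:
  rows:
    - [[0.6,0.05,0,0,0,0,85],[1.17,0.07,0,0,0,0,85],[1.17,0.07,2,0,0,0,85],[1.17,0.07,4,0,0,0,85],[1.17,0.07,5.5,0,0,0,85],[1.17,0.07,6.5,0,0,0,85],[1.17,0.07,7.15,0,0,0,85],[1.17,0.07,7.15,0,0,0,80],[1.17,0.07,7.15,0,0,0,70],[1.17,0.07,7.15,0,0,0,60],[1.17,0.07,7.15,0,0,0,52],[1.17,0.07,7.15,0,0,0,44],[1.17,0.07,7.15,0,0,0,40],[1.17,0.07,7.15,0,0,0,40],[1.17,0.07,7.15,0,0,0,40]]
  grip_force: 35

```text
t: 12.32
tcp_pos: [0.6551, -0.0557, 0.0232]
orientation: [-3.141, -0.001, 1.54]
ft_force: [-2.8, -0.3, 5.8]
grip_width: 0.544
```

```bash
python3 - <<'E'
from h import *
from station import *
import cv2
im=get_image("wrist")[:,:,::-1]
cv2.imwrite("pics/w9.png",im)
u=[.5381,.284,-1.6019]
to(W(u,[.14,-.001,.134+.0220+.06])[0],u[2]+np.pi)
E
```

```text
t 12.38 tcp [ 0.6551 -0.0557  0.0232] rpy [-3.1411e+00 -5.0000e-04  1.5398e+00] F [-1.8 -0.   6.7] w 0.546
shift units [ 7.839 -5.142 -7.706] turn [-0.0005 -0.0005  0.0001]
```

View pics/w9.png

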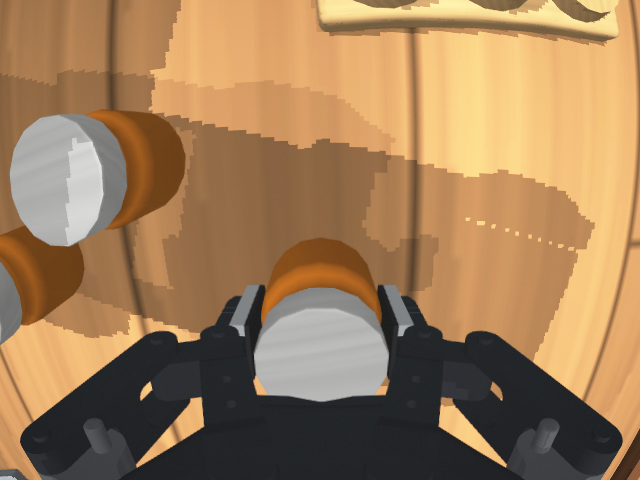

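drive_tool:
  rows:
    - [[0,0,-0.5,0,0,0,40],[0,0,-2,0,0,0,40],[0,0,-4,0,0,0,40],[0,0,-6,0,0,0,40],[0.5,-0.3,-7.7,0,0,0,40],[1.5,-1,-7.7,0,0,0,40],[3,-2,-7.7,0,0,0,40],[4.5,-3,-7.7,0,0,0,40],[6,-3.9,-7.7,0,0,0,40],[7.2,-4.7,-7.7,0,0,0,40],[7.8,-5.1,-7.7,0,0,0,40],[7.8,-5.14,-7.7,0,0,0,40],[7.8,-5.14,-7.7,0,0,0,40],[7.8,-5.14,-7.7,0,0,0,40]]

```text
t: 14.12
tcp_pos: [0.5332, 0.1422, 0.2151]
orientation: [-3.14, -0.001, 1.538]
ft_force: [0.6, 0.3, -1.8]
grip_width: 0.544
```

```bash
python3 - <<'E'
from h import *
from station import *
import cv2
for i in range(2):
    ci=camera_info("wrist")
    im=get_image("wrist")[:,:,::-1].copy()
pickle.dump((ci,im),open("w10.pkl","wb"))
cv2.imwrite("pics/w10.png",im)
u=[.5381,.284,-1.6019]
to(W(u,[.14,0,.157])[0],u[2]+np.pi)
P=np.array([(178,35,142),(178,-35,142),(100,5,215),(100,-5,215),(0,35,140),(0,-35,140),(0,22,300),(0,-22,300),(5,22,248),(5,-22,248)])*1e-3
print(projw(ci,W(u,P)).round(1).tolist())
sc=get_image("scene")[:,:,::-1]
cv2.imwrite("pics/s10.png",cv2.resize(sc[110:260,330:480],None,fx=4,fy=4,interpolation=cv2.INTER_CUBIC))
E
```

```text
t 14.22 tcp [0.5331 0.1425 0.2152] rpy [-3.1403e+00 -6.0000e-04  1.5388e+00] F [ 0.8  0.3 -2. ] w 0.544
shift units [0.063 0.029 2.327] turn [-0.0013 -0.0006 -0.0009]
[[375.0, 303.8], [267.1, 303.8], [333.6, 206.9], [308.0, 206.9], [380.6, 17.7], [261.1, 17.8], [430.3, -188.1], [209.7, -187.5], [391.2, -65.7], [249.8, -65.4]]
```

View pics/w10.png

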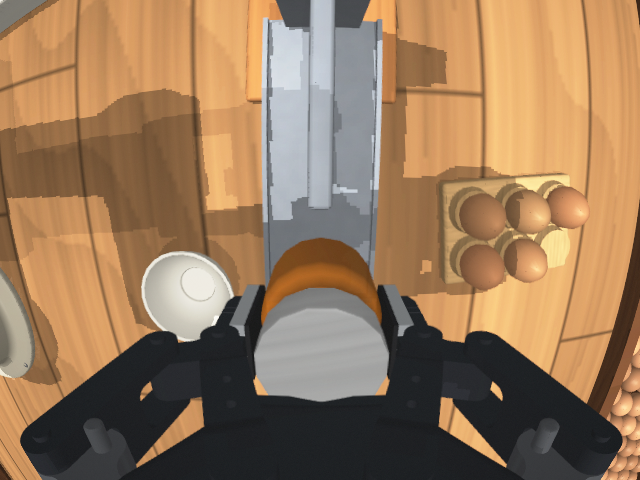

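View pics/s10.png

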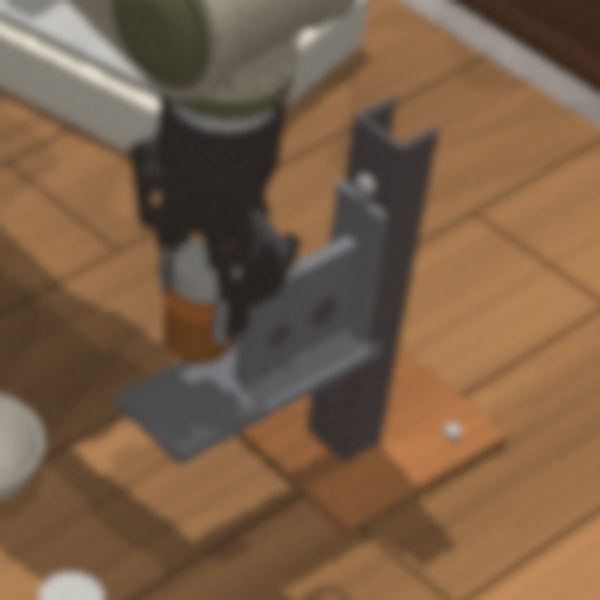

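drive_tool:
  rows:
    - [[0.05,0.01,0.8,0,0,0,40],[0.05,0.01,1.5,0,0,0,40],[0.05,0.01,1.9,0,0,0,40],[0.05,0.01,2.05,0,0,0,40],[0.05,0.01,2.12,0,0,0,40],[0.05,0.01,2.18,0,0,0,40],[0.05,0.01,2.22,0,0,0,40],[0.05,0.01,2.26,0,0,0,40],[0.05,0.01,2.26,0,0,0,40]]

```text
t: 15.4
tcp_pos: [0.5329, 0.1445, 0.1588]
orientation: [-3.14, -0.001, 1.54]
ft_force: [-0.0, -0.2, -2.4]
grip_width: 0.543
```

Still hanging free (-2.4 N). I'll go down in fine steps.

drive_tool:
  rows:
    - [[0,0,0.02,0,0,0,40],[0,0,0.04,0,0,0,40],[0,0,0.06,0,0,0,40],[0,0,0.06,0,0,0,40]]

```text
t: 15.9
tcp_pos: [0.5329, 0.1444, 0.1573]
orientation: [-3.14, -0.001, 1.54]
ft_force: [0.2, 0.4, -2.6]
grip_width: 0.542
```

drive_tool:
  rows:
    - [[0,0,0.02,0,0,0,40],[0,0,0.04,0,0,0,40],[0,0,0.06,0,0,0,40],[0,0,0.06,0,0,0,40]]

```text
t: 16.4
tcp_pos: [0.5329, 0.1445, 0.1557]
orientation: [-3.14, -0.001, 1.54]
ft_force: [0.6, 0.6, -1.9]
grip_width: 0.544
```

drive_tool:
  rows:
    - [[0,0,0.02,0,0,0,40],[0,0,0.04,0,0,0,40],[0,0,0.04,0,0,0,40]]

```text
t: 16.77
tcp_pos: [0.5329, 0.1445, 0.1547]
orientation: [-3.14, -0.001, 1.54]
ft_force: [-0.4, 1.3, -2.4]
grip_width: 0.545
```

```bash
python3 - <<'E'
from h import *
from station import *
import cv2
sc=get_image("scene")[:,:,::-1]
cv2.imwrite("pics/s11.png",cv2.resize(sc[170:240,340:440],None,fx=8,fy=8,interpolation=cv2.INTER_CUBIC))
u=[.5381,.284,-1.6019]
P=np.array([(178,35,142),(178,-35,142),(0,35,140),(5,22,248),(5,-22,248),(100,0,215),(140,0,134)])*1e-3
print(((proj("scene",W(u,P))-[340,170]+.5)*8-.5).round().tolist())
E
```

```text
[[290.0, 422.0], [156.0, 302.0], [685.0, 207.0], [690.0, -50.0], [598.0, -118.0], [419.0, 104.0], [307.0, 331.0]]
```

View pics/s11.png

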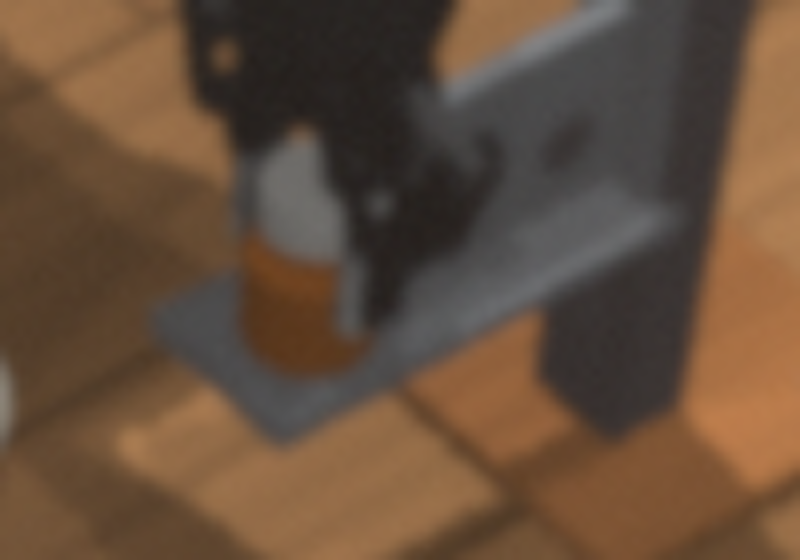

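drive_tool:
  rows:
    - [[0,0,0.02,0,0,0,40],[0,0,0.04,0,0,0,40],[0,0,0.04,0,0,0,40]]

```text
t: 17.2
tcp_pos: [0.5331, 0.1444, 0.1541]
orientation: [-3.141, -0.001, 1.54]
ft_force: [-1.0, -0.8, 2.3]
grip_width: 0.546
```

Contact: the force rose about 4.7 N at z=0.154. Releasing.

drive_tool:
  rows:
    - [[0,0,0,0,0,0,50],[0,0,0,0,0,0,56],[0,0,0,0,0,0,66],[0,0,0,0,0,0,76],[0,0,0,0,0,0,80],[0,0,0,0,0,0,80],[0,0,-0.5,0,0,0,80],[0,0,-1.5,0,0,0,80],[0,0,-3,0,0,0,80],[0,0,-4.5,0,0,0,80],[0,0,-5.5,0,0,0,80],[0,0,-5.5,0,0,0,80],[0,0,-5.5,0,0,0,80],[0,0,-5.5,0,0,0,80]]

```text
t: 18.95
tcp_pos: [0.5327, 0.1443, 0.2902]
orientation: [-3.138, -0.001, 1.54]
ft_force: [-0.8, 0.0, 0.7]
grip_width: 0.938
```

```bash
python3 - <<'E'
from h import *
from station import *
import cv2
get_image("wrist")
ci=camera_info("wrist");im=get_image("wrist")[:,:,::-1].copy();cv2.imwrite("pics/w12.png",im)
u=[.5381,.284,-1.6019]
P=np.array([(178,35,142),(178,-35,142),(100,5,215),(100,-5,215),(0,35,140),(0,-35,140),(140,0,204),(140,0,134),(5,22,248),(5,-22,248)])*1e-3
print(projw(ci,W(u,P)).round(1).tolist());pickle.dump((ci,im),open("w12.pkl","wb"))
sc=get_image("scene")[:,:,::-1]
cv2.imwrite("pics/s12.png",cv2.resize(sc[120:240,340:480],None,fx=5,fy=5,interpolation=cv2.INTER_CUBIC))
to([.5,.1,.3],1.54)
E
```

```text
[[363.5, 266.4], [280.0, 266.3], [330.3, 185.4], [313.4, 185.4], [366.9, 48.2], [277.0, 48.1], [321.8, 244.8], [321.8, 219.9], [366.2, 10.1], [277.7, 10.0]]
t 19.1 tcp [0.533  0.1443 0.2908] rpy [-3.1394e+00 -7.0000e-04  1.5398e+00] F [0.  0.3 0.3] w 0.938
shift units [-1.813 -1.263 -0.368] turn [-0.0022 -0.0007 -0.0002]
```

View pics/w12.png

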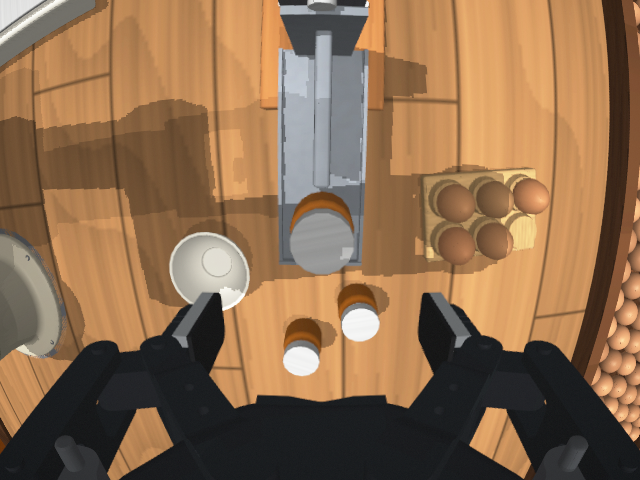

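View pics/s12.png

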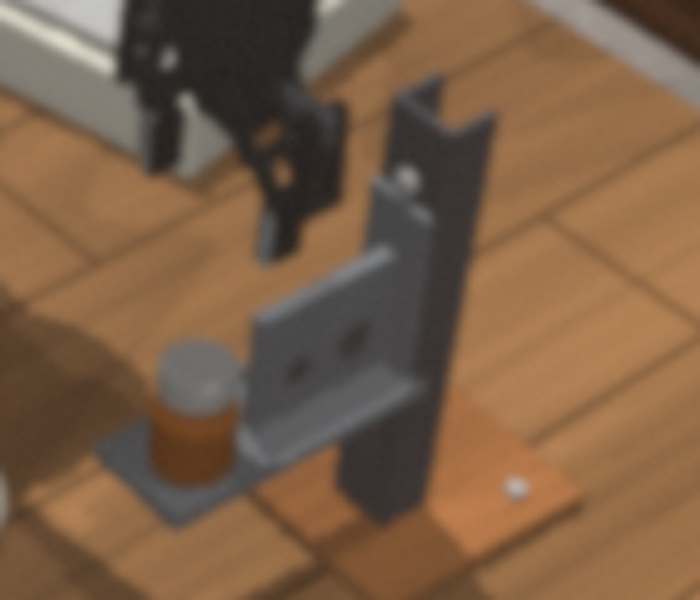

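```bash
python3 - <<'E'
from station import *
s=observe();print(s["t"],s["qd"].round(3),s["ft_force"].round(1))
print(job_done())
E
```

```text
19.1 [ 0.002 -0.003 -0.004 -0.002  0.003 -0.001] [0.  0.3 0.3]
the job is handed in; nothing more can be done
None
```

The job is handed in at about 19 s of the 61 s allowed. The bracket hangs in the two top slots and the jar stands on its open front part.

**Bracket:** I took the one farthest to the left by its rib, pushed the claws straight in about 15 to 17 mm high, and pressed down. It stopped at the expected height with about 12 N extra force. The wrist and scene pictures show the catch pin out over the back plate.

**Jar:** I took the one farthest from the base and lowered it in small steps until contact of about 5 N, then let go and rose clear. The last pictures show it upright, within about 2 mm of the spot 140 mm out, and on the centre line to about 1 mm.

**Bystanders:** The bowl and the egg tray look untouched in the last wrist picture. I did not check the bottle after the last move, but nothing came near it.

**What disagreed:** The jar touched down about 3 mm lower than a perfectly level shelf would give. The shelf's front edge also sits about 2 to 3 pixels off its predicted place in the pictures. This fits a slight forward sag of the bracket of about 0.02 rad from claw play, well under the 0.1 rad limit. I did not do a final full pose fit of the bracket. Its position rests on the pin, the stop height and these pictures.

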